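# Make up an axle kit and an electrics kit

## Robot

A 6-joint arm with a two-finger parallel gripper is mounted at the origin on a cart in front of the work surface, level with it; the furniture and walls round the work are solid. World frame = base frame: x ahead of the robot, y to its left, z up, the work surface at z = 0. Lengths are in m, angles in rad, forces in N, time in s.
With the tool pointing down it reaches from about 0.35 to 0.875 m from the base axis. Payload 4.2 kg.
Tool frame: the origin (TCP) lies midway between the tips of the shut fingers; the grasp point (between the pads) lies 19 mm behind it (ctrl.grip_depth is the z of the grasp point in the tool frame, in m); z points along the fingers, y is the line along which they close (so a half turn about z gives the same grasp; the last joint's range is limited). The gripper opens to 85 mm and grips with 20 to 120 N. Pads are 22 mm wide; open, the fingers measure 114 mm over their backs; the gripper's body (76 mm by 85 mm) begins 54 mm behind the grasp point. The pads swing forward as they close: fully open they stand 13 mm farther back than shut.
Start: joints at [1.482, 0.385, 0.008, 0, -1.194, -0.259], TCP at [0.213, 0.588, 0.231] pointing down, gripper open.
Joint ranges: [-3.14, 3.14], [-1.21, 2.06], [-1.07, 1.41], [-3.16, 2.05], [-2.99, -0.16], [-3.1, 3.1]. Speed limits (rad/s): [2.79, 2.79, 3.14, 3.14, 3.14, 3.14].

## Interface

Orientations are given as [roll, pitch, yaw] about the fixed x, y, z axes, in that order (R = Rz(yaw) Ry(pitch) Rx(roll)).
In Python, from workcell import ctrl, vision, workorder, boxes_of gives the robot as it stands.
- The arm moves only by the tool servo_tool, never from a script. Its argument "increments" is a list of rows, each a list of 3 entries, a list of its own where there are three numbers: the shift along the tool's x, y, z in m, then the turn about the tool's z in degrees, then the opening, from 0 (shut) to 1 (fully open). In form: [[[tx, ty, tz], turn, claw], ...]. A call has 1 to 12 rows; each row is the pose to reach, as a shift and turn from the pose commanded when the call began, along the tool's axes at that moment; what a row does not reach only later rows make up. A row lasts 1/8 s, in which the tool goes at most 62.5 mm and 10.7 degrees, less where a joint would pass 70% of its speed; a pose out of reach is approached as far as the arm can. A call with a gripper value outside its range is refused whole. The fingers move at their own pace and stop on an object; the grip force is fixed at half the most. Time passes only in rows, so rows that repeat a pose let the fingers close. It gives the time, the measured TCP pose, the force, the opening and the grip force at its end, in the units of the state.
- ctrl.get_state(): the state, without advancing time (a new reading comes with each control period).
- vision.read_camera(name): name is "scene" or "top" or "wrist"; returns (picture, depth): 480x640x3 uint8, red, green, blue; 480x640 float32, m along the optical axis (not along the pixel's ray), 0 where there is no reading.
- vision.get_calibration(name): a dict with "fov_y" (degrees; the focal length in pixels is half the picture's height over the tangent of half this angle, whatever the lens; pixels are square), "cx", "cy" (the principal point, pixels), "k1" (the pictures are not rectified: a ray, as slopes to the right and down, at radius r is drawn at 1 + k1 r^2 times it, then the intrinsics apply), "position" and "rotation" of the camera in the world; the wrist camera has in their place "T_tool_cam" (4x4, takes a point from camera to tool coordinates, whose origin is the TCP and whose axes are the flange's). Camera axes: x right, y up, looking along -z (the intrinsics and any distortion apply to the point x, -y, -z); pixel columns grow to the right and rows downward; lengths in m; the calibration is good to about 2 mm. A picture is of the moment at which its call begins: read the wrist's pose just before it. get_calibration takes no time and is no camera call.
- workorder.sign_off(): hands the job in; it is judged then, once.
Trained networks look in the newest picture that a camera, given by its name, has taken for a name from the list of things; names that differ only in an ending like _2 or _b are one class to them, and where a whole thing is asked for, a point or a joint stands for the part that bears it (a point fixed in the world has none). Each returns a list of dicts, best first, with "score" (0 to 1); they miss things now and then, are a little off and sometimes report something else, mostly with a low value. They report only what shows in the picture. A call takes as long as a camera call. They do not tell look-alikes from the thing itself.
- boxes_of(camera, target): "location" ([column, row] in pixels, amid what is visible of it).
The state is a dict: "time_s": time; "joint_pos": joint angles; "joint_vel": joint speeds; "tau": joint torques, N m; "eef_pos": TCP position; "eef_rot": TCP orientation; "wrist_force": force on the tool from outside, world axes, zero at the start; "moment": the same for the moment, N m; "gripper_width": opening from 0.0 (shut) to 1.0 (fully open); "grip_force": force on a finger pad.
Only numpy, scipy, OpenCV 4.12 (cv2) and the standard library are available. Lean on these libraries where they do the work, as an engineer would, in place of code of your own. Each camera call takes 0.05 s, during which the arm holds its last target. There are 200 camera calls.

## Task

Make up two repair kits from the parts on the bench: the ball bearing, the hub nut and the brass union go into the long tray with three compartments, the relay and the fuse strip into the short tray with two. Put one part in each compartment of its tray, whichever you like, resting on the tray floor the same way up as you found it, and leave the gear knob, the tape roll and the spark plug where they are.

Things in the scene. Friction and masses are not known exactly. Their poses are not given: they have to be found in the camera images.
- tray_long: The longer of two low open wooden trays, 112 mm across (x) by 220 mm long (y), fixed to the table: a row of three equal compartments, each 104 mm (x) by 68 mm (y) inside, centred at y = -72, 0 and +72 mm. Walls and dividers 4 mm thick, their tops 10 mm above the table; inner floor 3 mm above the table. Origin: centre of the underside, on the table. Its x axis runs across the tray, y along its length (along the row of compartments), z up. 
- tray_short: The shorter of the two low open wooden trays, 112 mm across (x) by 188 mm long (y), fixed to the table: a row of two equal compartments, each 104 mm (x) by 88 mm (y) inside, centred at y = -46 and +46 mm. Walls and dividers 4 mm thick, their tops 10 mm above the table; inner floor 3 mm above the table. Origin: centre of the underside, on the table. Its x axis runs across the tray, y along its length (along the row of compartments), z up. 
- ball_bearing: Steel ball bearing, a ring of 52 mm diameter with a hole in the middle, 15 mm high, lying flat. Origin: centre of the underside; z up.
- hub_nut: Large steel hexagonal hub nut, about 40 mm across and 19 mm high (36 mm across flats), lying flat. Origin: centre of the underside; z up.
- union_brass: Small brass pipe union standing on end, 36 mm high; its hexagon (12 to 22 mm above its foot) is 19 mm across flats, flats facing its x axis; foot 13 mm, upper end 12 mm in diameter. Origin: centre of the foot; z up, along its length.
- relay: Black plastic relay cube, 36 x 36 mm (sides along x and y) and 27 mm high. Origin: centre of the underside; z up.
- fuse_strip: White plastic fuse strip, 68 mm long (x), 40 mm wide (y); its body is 14 mm high, with small fuses on top up to 18 mm. Origin: centre of the underside; z up.
- knob_gear: Black round gear knob with a light cap, 40 mm diameter, 31 mm high, standing among the stock; it belongs to no kit and stays where it is. Origin: centre of the underside.
- tape_roll: Roll of black tape, 68 mm diameter, 19 mm high, lying in front of the stock; stays where it is. Origin: centre of the underside.
- spark_plug: Metal and white spark plug lying in front of the stock, about 80 mm long and 24 mm high; stays where it is. Origin: on the table below the plug, within its 64 x 63 mm outline, which reaches from -17 to +36 mm in x and y.
Things that resemble listed ones, but are neither listed nor needed, are in the scene too. What is shaped like the ball_bearing but pink is not meant.

How it is judged:
By the outcome, as a careful person would: the job done as asked, in the order asked, and still so for the second after the job is handed in, with the robot touching nothing.
It also fails if it takes over 99 s, if anything falls off the work surface, if the arm or the gripper's body presses on something with over 40 N, if the wrist force passes 120 N, or if a joint passes its speed limit or range.

## Working session

There is one attempt and no reset: what is moved stays moved. The work goes in short steps, Python scripts to look and compute and a tool call to move; the robot and the scene stay as the last step left them, time stands still between calls to the robot, and variables do not carry over. Pictures are saved under pics/ and viewed, at most 14 in all, crops included, and the job is handed in when it is done.

Besides the shell and the picture viewer there is one more tool, called as name(argument=value, ...) on one line, values as JSON. servo_tool: Moves the arm, as the interface text tells. Its arguments: {"type":"object","properties":{"increments":{"type":"array"}},"required":["increments"]}

```bash
mkdir -p pics
cat > h.py <<'E'
import numpy as np, cv2
from scipy.spatial.transform import Rotation as R
from workcell import ctrl, vision, workorder, boxes_of
def campose(name, st=None):
    c=vision.get_calibration(name)
    if 'T_tool_cam' in c:
        T=np.array(c['T_tool_cam']); Rt=R.from_euler('xyz',st['eef_rot']).as_matrix()
        return c, Rt@T[:3,:3], Rt@T[:3,3]+np.array(st['eef_pos'])
    return c, np.array(c['rotation']).reshape(3,3), np.array(c['position'])
def rays(c,uv):
    f=240/np.tan(np.radians(c['fov_y'])/2); uv=np.atleast_2d(np.array(uv,float))
    d=(uv-[c['cx'],c['cy']])/f; s=d.copy()
    for _ in range(20): s=d/(1+c['k1']*(s**2).sum(1,keepdims=True))
    return s
def pix2w(cp,uv,z):   # intersect with plane z
    c,Rm,p=cp; s=rays(c,uv); d=np.c_[s[:,0],-s[:,1],-np.ones(len(s))]@Rm.T
    return p+d*((z-p[2])/d[:,2])[:,None]
def cloud(cp,depth):
    c,Rm,p=cp; v,u=np.mgrid[:480,:640]; s=rays(c,np.c_[u.ravel(),v.ravel()])
    d=np.c_[s[:,0],-s[:,1],-np.ones(len(s))]*depth.reshape(-1,1)
    return (d@Rm.T+p).reshape(480,640,3)
def w2pix(cp,P):
    c,Rm,p=cp; q=(np.atleast_2d(P)-p)@Rm; s=np.c_[q[:,0],-q[:,1]]/-q[:,2:3]
    f=240/np.tan(np.radians(c['fov_y'])/2)
    return s*(1+c['k1']*(s**2).sum(1,keepdims=True))*f+[c['cx'],c['cy']]
E
cat > a.py <<'E'
from h import *
st=ctrl.get_state(); print(st['time_s'],np.round(st['eef_pos'],3),np.round(st['eef_rot'],3),st['gripper_width'],ctrl.grip_depth)
for n in ['top','scene']:
    im,d=vision.read_camera(n); cv2.imwrite(f'pics/{n}0.png',im[:,:,::-1]); np.save(n,d)
    cp=campose(n,st); C=cloud(cp,d); print(n,np.round(cp[2],3),cp[0]['fov_y'])
    if n=='top':
        for t in 'tray_long tray_short ball_bearing hub_nut union_brass relay fuse_strip knob_gear tape_roll spark_plug'.split():
            for b in boxes_of(n,t)[:3]:
                u,v=b['location']; print(t,round(b['score'],2),np.round([u,v]),np.round(C[int(v),int(u)],3),np.round(pix2w(cp,[u,v],.015)[0,:2],3))
E
python3 a.py
```

```text
0.0 [0.213 0.587 0.23 ] [ 3.139 -0.    -0.348] 0.9990365211877669 -0.0187Traceback (most recent call last):
  File "a.py", line 5, in <module>
    cp=campose(n,st); C=cloud(cp,d); print(n,np.round(cp[2],3),cp[0]['fov_y'])
  File "h.py", line 9, in campose
    return c, np.array(c['rotation']).reshape(3,3), np.array(c['position'])
              ~~~~~~~~~~~~~~~~~~~~~~~~~~~~~~~^^^^^
ValueError: cannot reshape array of size 3 into shape (3,3)
```

```bash
sed -i "s/np.array(c\['rotation'\]).reshape(3,3)/R.from_euler('xyz',c['rotation']).as_matrix()/" h.py; python3 a.py
```

```text
0.05 [0.213 0.587 0.23 ] [ 3.139 -0.    -0.348] 0.9977833287227222 -0.0187
top [0.473 0.061 0.9  ] 55.04429544861185
tray_long 0.69 [409. 174.] [ 0.643 -0.114  0.004] [ 0.639 -0.113]
ball_bearing 0.75 [189. 229.] [0.545 0.317 0.006] [0.543 0.314]
hub_nut 0.87 [267. 248.] [0.504 0.164 0.018] [0.502 0.164]
union_brass 0.53 [443. 245.] [ 0.501 -0.17   0.026] [ 0.5   -0.174]
relay 0.64 [400. 278.] [ 0.439 -0.088  0.024] [ 0.438 -0.09 ]
fuse_strip 0.59 [307. 281.] [0.439 0.091 0.012] [0.437 0.089]
fuse_strip 0.16 [220. 282.] [0.438 0.259 0.001] [0.438 0.255]
knob_gear 0.62 [348. 244.] [0.507 0.009 0.028] [0.506 0.007]
knob_gear 0.62 [303. 281.] [0.439 0.098 0.012] [0.438 0.097]
tape_roll 0.64 [458. 310.] [ 0.373 -0.204 -0.001] [ 0.374 -0.2  ]
spark_plug 0.66 [269. 319.] [0.367 0.162 0.025] [0.365 0.162]
scene [ 0.164 -0.583  0.692] 47.09233557275033
```

View pics/top0.png

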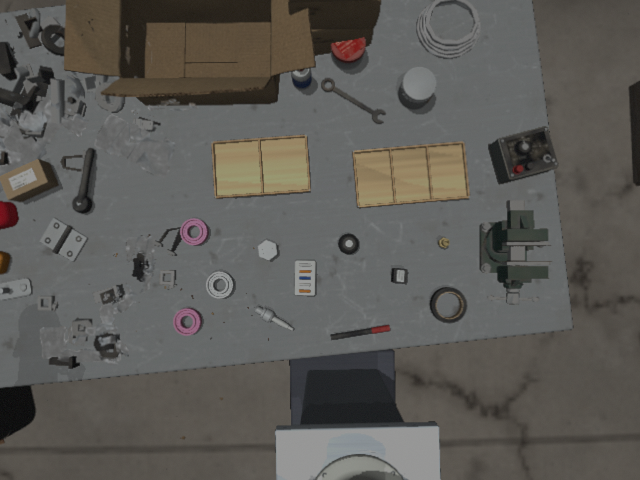

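View pics/scene0.png

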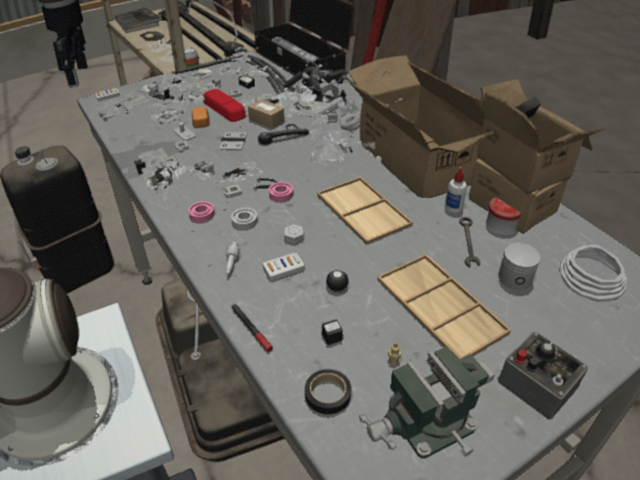

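```bash
cat > b.py <<'E'
from h import *
cp=campose('top'); d=np.load('top.npy'); C=cloud(cp,d); im=cv2.imread('pics/top0.png')
T=C[225:320,290:400,2]; print('table z med',np.median(T),'std',np.std(T[abs(T)<.01]))
z0=np.median(T)
for n,(u,v),r,h in [('tl',(411,175),72,None),('ts',(262,167),60,None),('bearing',(220,285),22,.007),('nut',(267,250),18,.008),('union',(444,242),14,.008),('relay',(400,276),16,.01),('fuse',(305,278),26,.006)]:
    w=(slice(v-r,v+r),slice(u-r,u+r)); z=C[w][...,2]-z0
    if h is None:
        hsv=cv2.cvtColor(im[w],cv2.COLOR_BGR2HSV); m=(hsv[...,1]>60)&(hsv[...,0]<35)
        m=cv2.morphologyEx(m.astype(np.uint8),cv2.MORPH_OPEN,np.ones((3,3)));zz=.008
    else: m=(z>h).astype(np.uint8); zz=None
    k,l,s,_=cv2.connectedComponentsWithStats(m.astype(np.uint8)); i=1+s[1:,4].argmax(); m=l==i
    P=C[w][m]; zt=zz if zz else np.percentile(P[:,2],80)
    vv,uu=np.nonzero(m); Q=pix2w(cp,np.c_[uu+u-r,vv+v-r],zt)[:,:2]
    c,(a,b),t=cv2.minAreaRect((Q*1000).astype(np.float32)); print(n,np.round(c,1),np.round([a,b],1),round(t,1),'ztop',round(zt,4),'cent',np.round(Q.mean(0)*1000,1),len(Q))
E
python3 b.py
```

```text
table z med -7.431149867181963e-05 std 0.0016054124150721683
tl [ 639.7 -117.7] [112.9 220.5] 3.5 ztop 0.008 cent [ 639.6 -117.6] 6457
ts [662.5 174.9] [112.8 188. ] 2.7 ztop 0.008 cent [662.4 174.7] 5475
bearing [433.8 257.6] [50.9 51.7] 25.6 ztop 0.0149 cent [433.8 257.6] 475
nut [498.4 163.2] [40.3 35.9] 66.9 ztop 0.0186 cent [498.6 163.3] 316
union [ 504.8 -171.6] [18.9 18.9] 88.1 ztop 0.0335 cent [ 504.4 -171.2] 92
relay [444.5 -87. ] [28.4 26.5] 88.4 ztop 0.027 cent [444.2 -86.6] 216
fuse [443.7  92.8] [39.6 67.9] 86.7 ztop 0.016 cent [443.9  92.8] 738
```

```bash
cat > m.py <<'E'
import sys; from h import *
def to(x,y,z,yawdeg,st=None):
    st=st or ctrl.get_state(); Rm=R.from_euler('xyz',st['eef_rot']).as_matrix()
    t=Rm.T@(np.array([x,y,z])-st['eef_pos']); dy=(yawdeg-np.degrees(st['eef_rot'][2])+180)%360-180
    print('t=%.2f shift'%st['time_s'],np.round(t,4),'turn',round(-dy,1))
if __name__=='__main__': to(*map(float,sys.argv[1:5]))
E
python3 m.py .434 .258 .15 -86.5
```

```text
t=0.65 shift [0.3201 0.2345 0.0813] turn 66.6
```

servo_tool(increments=[[[0.32,0.2345,0.081],66.6,1],[[0.32,0.2345,0.081],66.6,1],[[0.32,0.2345,0.081],66.6,1],[[0.32,0.2345,0.081],66.6,1],[[0.32,0.2345,0.081],66.6,1],[[0.32,0.2345,0.081],66.6,1],[[0.32,0.2345,0.081],66.6,1],[[0.32,0.2345,0.081],66.6,1],[[0.32,0.2345,0.081],66.6,1],[[0.32,0.2345,0.081],66.6,1]])

```text
time_s: 1.9
eef_pos: [0.4337, 0.2591, 0.1507]
eef_rot: [-3.141, 0.001, -1.508]
wrist_force: [-0.4, 0.2, 0.1]
gripper_width: 0.998
grip_force: 0.0
```

```bash
cat > w.py <<'E'
import sys; from h import *
st=ctrl.get_state(); im,d=vision.read_camera('wrist'); cp=campose('wrist',st)
n=sys.argv[1]; C=cloud(cp,d); cv2.imwrite(f'pics/{n}.png',im[:,:,::-1]); np.save(n,C)
x,y,r,h=map(float,sys.argv[2:6])
m=(C[...,2]>h)&(np.hypot(C[...,0]-x,C[...,1]-y)<r)&(d>0)&(C[...,2]<.045)
k,l,s,_=cv2.connectedComponentsWithStats(m.astype(np.uint8)); i=1+s[1:,4].argmax(); P=C[l==i]
print('cam',np.round(cp[2],3),np.round(st['eef_pos'],4),'px',w2pix(cp,[x,y,h])[0].round())
c,ab,t=cv2.minAreaRect((P[:,:2]*1000).astype(np.float32)); print(np.round(c,1),np.round(ab,1),round(t,1),'z',np.percentile(P[:,2],[5,50,95]).round(4),'cent',(P.mean(0)[:2]*1000).round(1),len(P))
E
python3 w.py b1 .434 .258 .045 .007; python3 m.py .434 .258 0.001 -86.5
```

```text
cam [0.437 0.193 0.293] [0.4337 0.2591 0.1507] px [315. 225.]
[433.3 258.6] [51.6 51.8] 2.3 z [0.0103 0.0144 0.0161] cent [433.4 258.2] 3697
t=1.95 shift [ 0.0012 -0.0002  0.1496] turn 0.1
```

servo_tool(increments=[[[0.001,0,0.06],0,1],[[0.001,0,0.11],0,1],[[0.001,0,0.14],0,1],[[0.001,0,0.15],0,1],[[0.001,0,0.15],0,0.4],[[0.001,0,0.15],0,0.4],[[0.001,0,0.15],0,0.4],[[0.001,0,0.15],0,0.4],[[0.001,0,0.15],0,0.4]])

```text
time_s: 3.08
eef_pos: [0.4348, 0.2582, 0.0022]
eef_rot: [-3.139, 0.003, -1.51]
wrist_force: [-1.7, 0.8, 6.9]
gripper_width: 0.583
grip_force: 62.4
```

```bash
python3 m.py .6353 -.0458 0.1 -86.5
```

```text
t=3.08 shift [ 0.3154 -0.1818 -0.0981] turn 0.0
```

servo_tool(increments=[[[0,0,-0.05],0,0.4],[[0.03,-0.02,-0.098],0,0.4],[[0.315,-0.182,-0.098],0,0.4],[[0.315,-0.182,-0.098],0,0.4],[[0.315,-0.182,-0.098],0,0.4],[[0.315,-0.182,-0.098],0,0.4],[[0.315,-0.182,-0.098],0,0.4],[[0.315,-0.182,-0.098],0,0.4],[[0.315,-0.182,-0.098],0,0.4],[[0.315,-0.182,-0.098],0,0.4]])

```text
time_s: 4.32
eef_pos: [0.6338, -0.0452, 0.0984]
eef_rot: [3.141, 0.0, -1.509]
wrist_force: [0.0, -0.6, -1.3]
gripper_width: 0.578
grip_force: 63.3
```

```bash
python3 w.py b2 .635 -.045 .06 .007; python3 m.py .6353 -.0458 0.0055 -86.5
```

```text
cam [ 0.638 -0.112  0.241] [ 0.6338 -0.0452  0.0984] px [313. 247.]
[637.3 -81.7] [97.1  4.2] 3.5 z [0.0085 0.0099 0.0111] cent [637.3 -81.8] 1381
t=4.38 shift [ 0.001  -0.0013  0.093 ] turn 0.1
```

View pics/b2.png

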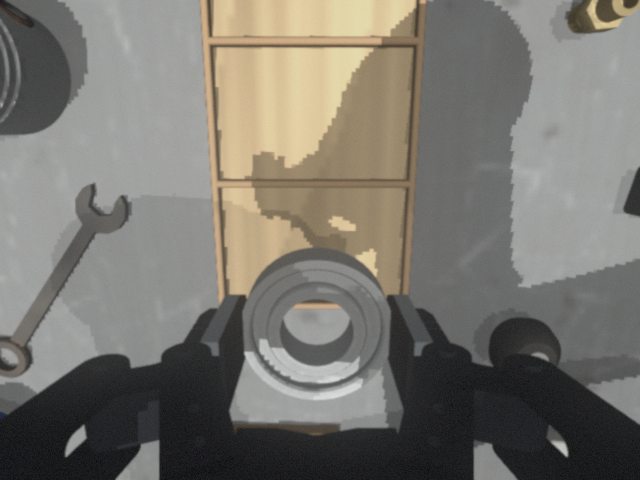

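The bearing sits flat in the fingers (px 317,330), the tray divider is where expected (row 184). Lowering it.

servo_tool(increments=[[[0.001,-0.001,0.05],0,0.4],[[0.001,-0.001,0.08],0,0.4],[[0.001,-0.001,0.092],0,0.4],[[0.001,-0.001,0.0935],0,0.4],[[0.001,-0.001,0.0935],0,0.72],[[0.001,-0.001,0.0935],0,0.72],[[0.001,-0.001,0.0935],0,0.72],[[0.001,-0.001,0.08],0,0.72],[[0.001,-0.001,0.03],0,0.72],[[0.001,-0.001,-0.03],0,0.9]])

```text
time_s: 5.62
eef_pos: [0.6352, -0.0476, 0.1296]
eef_rot: [3.14, -0.0, -1.51]
wrist_force: [1.2, -0.1, 0.0]
gripper_width: 0.89
grip_force: 0.0
```

```bash
python3 m.py .4984 .1632 0.15 -90; grep -n . /dev/null; python3 - <<'E'
E
```

```text
t=5.62 shift [-0.2186  0.1238 -0.0203] turn 3.5
```

servo_tool(increments=[[[-0.05,0.025,-0.02],0,0.95],[[-0.219,0.124,-0.02],26.6,0.95],[[-0.219,0.124,-0.02],26.6,0.95],[[-0.219,0.124,-0.02],26.6,0.95],[[-0.219,0.124,-0.02],26.6,0.95],[[-0.219,0.124,-0.02],26.6,0.95],[[-0.219,0.124,-0.02],26.6,0.95],[[-0.219,0.124,-0.02],26.6,0.95]])

```text
time_s: 6.62
eef_pos: [0.4994, 0.1628, 0.1483]
eef_rot: [-3.142, -0.0, -1.976]
wrist_force: [1.3, 0.0, -0.3]
gripper_width: 0.95
grip_force: 0.0
```

```bash
python3 w.py n1 .4985 .163 .035 .01; python3 m.py .4984 .1632 0.002 -113.1
python3 - <<'E'
from h import *
C=np.load('n1.npy'); m=(C[...,2]>.01)&(np.hypot(C[...,0]-.4985,C[...,1]-.163)<.035); P=C[m][:,:2]
h=cv2.convexHull((P*1000).astype(np.float32))[:,0]
for a in range(0,180,5):
    w=h@[np.cos(np.radians(a)),np.sin(np.radians(a))]; print(a,round(np.ptp(w),1),end='; ')
E
```

```text
cam [0.473 0.102 0.291] [0.4994 0.1628 0.1483] px [317. 228.]
[498.1 164.3] [40.4 36.3] 66.0 z [0.0164 0.0182 0.0193] cent [497.8 163.5] 2589
t=6.67 shift [-1.000e-04  9.000e-04  1.462e-01] turn -0.1
0 60.0; 5 57.8; 10 55.4; 15 54.6; 20 54.0; 25 53.0; 30 51.6; 35 50.1; 40 49.0; 45 47.7; 50 46.4; 55 44.8; 60 43.2; 65 42.4; 70 43.0; 75 44.1; 80 45.7; 85 47.4; 90 48.8; 95 49.8; 100 52.1; 105 54.0; 110 55.4; 115 56.4; 120 57.0; 125 57.2; 130 59.3; 135 61.4; 140 63.1; 145 64.4; 150 65.3; 155 65.6; 160 65.4; 165 64.8; 170 63.6; 175 62.0;
```

View pics/n1.png

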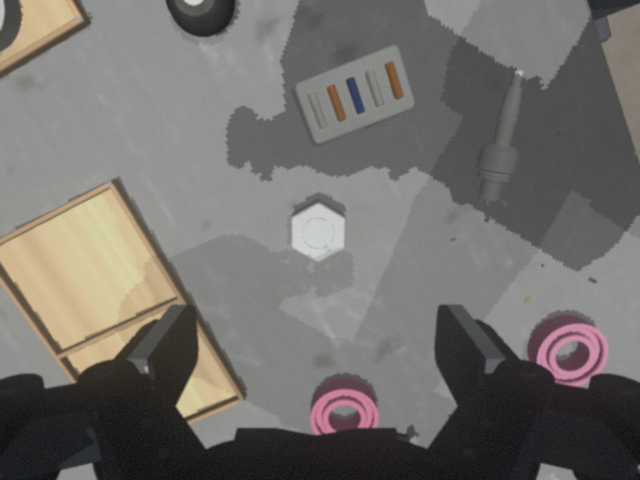

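The nut (318,232) has two flats facing the fingers; gripping it.

servo_tool(increments=[[[-0.001,0.001,0.06],0,0.95],[[-0.001,0.001,0.11],0,0.8],[[-0.001,0.001,0.138],0,0.8],[[-0.001,0.001,0.146],0,0.8],[[-0.001,0.001,0.146],0,0.2],[[-0.001,0.001,0.146],0,0.2],[[-0.001,0.001,0.146],0,0.2],[[-0.001,0.001,0.146],0,0.2],[[-0.001,0.001,0.146],0,0.2],[[-0.001,0.001,0.146],0,0.2]])

```text
time_s: 7.92
eef_pos: [0.4992, 0.1656, 0.0038]
eef_rot: [-3.14, 0.002, -1.974]
wrist_force: [0.3, -0.9, 5.9]
gripper_width: 0.452
grip_force: 61.0
```

```bash
python3 m.py .6397 -.1177 0.1 -86.5
```

```text
t=7.92 shift [ 0.2053 -0.2406 -0.0962] turn -26.6
```

servo_tool(increments=[[[0,0,-0.05],0,0.2],[[0.02,-0.02,-0.098],0,0.2],[[0.206,-0.241,-0.098],-26.6,0.2],[[0.206,-0.241,-0.098],-26.6,0.2],[[0.206,-0.241,-0.098],-26.6,0.2],[[0.206,-0.241,-0.098],-26.6,0.2],[[0.206,-0.241,-0.098],-26.6,0.2],[[0.206,-0.241,-0.098],-26.6,0.2],[[0.206,-0.241,-0.098],-26.6,0.2],[[0.206,-0.241,-0.098],-26.6,0.2]])

```text
time_s: 9.18
eef_pos: [0.6384, -0.1178, 0.1003]
eef_rot: [3.141, 0.0, -1.509]
wrist_force: [-0.5, -0.1, -0.9]
gripper_width: 0.455
grip_force: 60.9
```

```bash
python3 m.py .6397 -.1177 0.006 -86.5
```

```text
t=9.18 shift [ 0.     -0.0014  0.0943] turn 0.1
```

servo_tool(increments=[[[0,-0.001,0.05],0,0.2],[[0,-0.001,0.08],0,0.2],[[0,-0.001,0.093],0,0.2],[[0,-0.001,0.0945],0,0.2],[[0,-0.001,0.0945],0,0.65],[[0,-0.001,0.0945],0,0.65],[[0,-0.001,0.0945],0,0.65],[[0,-0.001,0.08],0,0.65],[[0,-0.001,0.03],0,0.65],[[0,-0.001,-0.03],0,0.65]])

```text
time_s: 10.42
eef_pos: [0.6394, -0.1191, 0.1316]
eef_rot: [3.14, -0.0, -1.51]
wrist_force: [0.7, -0.3, 0.1]
gripper_width: 0.649
grip_force: 0.0
```

```bash
python3 m.py .5045 -.1715 0.13 -86.5
```

```text
t=10.43 shift [0.0441 0.1378 0.0019] turn -0.0
```

Run:
```python
from h import *
C=cloud(campose('top'),np.load('top.npy')); m=(C[...,2]>.03)&(C[...,1]<-.19)&(C[...,1]>-.5)&(C[...,0]<.62)&(C[...,0]>.3)
P=C[m]; print(P.min(0).round(3),P.max(0).round(3))
for a in np.arange(.38,.62,.03):
  Q=P[abs(P[:,0]-a)<.015]
  if len(Q): print(round(a,2),'ymax',Q[:,1].max().round(3),'z',Q[:,2].max().round(3), 'ymax z>.08',Q[Q[:,2]>.06][:,1].max(initial=-9).round(3))
```

```text
[ 0.387 -0.332  0.03 ] [ 0.62  -0.249  0.122]
0.38 ymax -0.257 z 0.076 ymax z>.08 -0.283
0.41 ymax -0.249 z 0.083 ymax z>.08 -0.275
0.44 ymax -0.255 z 0.12 ymax z>.08 -0.255
0.47 ymax -0.251 z 0.121 ymax z>.08 -0.251
0.5 ymax -0.254 z 0.122 ymax z>.08 -0.254
0.53 ymax -0.256 z 0.12 ymax z>.08 -0.256
0.56 ymax -0.272 z 0.099 ymax z>.08 -0.272
0.59 ymax -0.28 z 0.078 ymax z>.08 -0.28
```

servo_tool(increments=[[[0.044,0.138,-0.01],0,0.65],[[0.044,0.138,-0.01],0,0.65],[[0.044,0.138,-0.01],0,0.65],[[0.044,0.138,-0.01],0,0.65],[[0.044,0.138,-0.01],0,0.65]])

```text
time_s: 11.05
eef_pos: [0.5064, -0.1711, 0.1409]
eef_rot: [-3.14, -0.0, -1.51]
wrist_force: [1.1, -1.1, -0.6]
gripper_width: 0.648
grip_force: 0.0
```

```bash
python3 w.py u1 .5045 -.1715 .02 .008
python3 - <<'E'
from h import *
C=np.load('u1.npy')
for lo,hi in [(.013,.0225),(.025,.05)]:
  m=(C[...,2]>lo)&(C[...,2]<hi)&(np.hypot(C[...,0]-.5045,C[...,1]+.1715)<.02); P=C[m][:,:2]*1000
  print(len(P),P.mean(0).round(1),[np.round(v,1) for v in cv2.minAreaRect(P.astype(np.float32))])
im=cv2.imread('pics/u1.png'); st=ctrl.get_state(); u,v=w2pix(campose('wrist',st),[.5045,-.1715,.02])[0].astype(int); print(u,v)
cv2.imwrite('pics/u1c.png',cv2.resize(im[v-50:v+50,u-60:u+60],None,fx=5,fy=5))
E
```

```text
cam [ 0.51  -0.237  0.284] [ 0.5064 -0.1711  0.1409] px [319. 230.]
[ 503.6 -174.7] [19.9 18.3] 8.6 z [0.0175 0.0228 0.0359] cent [ 504.  -176.2] 766
334 [ 503.8 -176.7] [array([ 503.6, -174.7]), array([19.9, 18.3]), np.float64(8.6)]
286 [ 503.9 -175.8] [array([ 504. , -174.5]), array([12.5, 13.1]), np.float64(0.2)]
318 233
```

View pics/u1c.png

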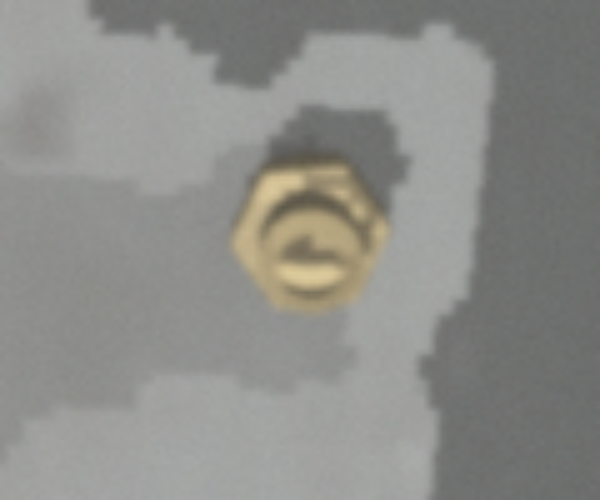

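The union (crop 310,240) shows its hexagon with flats normal to about 98.5° in the world; a yaw of 8.5° also keeps the camera clear of the vise.

servo_tool(increments=[[[0.003,0.0023,0],-10.5,0.55],[[0.003,0.0023,0],-21,0.55],[[0.003,0.0023,0],-31.5,0.55],[[0.003,0.0023,0],-42,0.55],[[0.003,0.0023,0],-52.5,0.55],[[0.003,0.0023,0],-63,0.55],[[0.003,0.0023,0],-73.5,0.55],[[0.003,0.0023,0],-84,0.55],[[0.003,0.0023,0],-95,0.55],[[0.003,0.0023,0],-95,0.55],[[0.003,0.0023,0],-95,0.55]])

```text
time_s: 12.48
eef_pos: [0.5033, -0.1741, 0.14]
eef_rot: [3.142, 0.0, 0.146]
wrist_force: [-0.1, -0.2, 0.5]
gripper_width: 0.552
grip_force: 0.0
```

```bash
python3 w.py u2 .504 -.1746 .022 .008
python3 - <<'E'
from h import *
C=np.load('u2.npy')
for lo,hi in [(.013,.0225),(.03,.05)]:
  m=(C[...,2]>lo)&(C[...,2]<hi)&(np.hypot(C[...,0]-.504,C[...,1]+.1746)<.022); P=C[m][:,:2]*1000
  print(len(P),P.mean(0).round(1),[np.round(v,1) for v in cv2.minAreaRect(P.astype(np.float32))])
E
python3 m.py .504 -.1746 .003 8.5
```

```text
cam [ 0.569 -0.165  0.283] [ 0.5033 -0.1741  0.14  ] px [317. 228.]
[ 506.  -174.4] [17.3 18.2] 10.4 z [0.0175 0.0227 0.0359] cent [ 506.  -174.5] 764
339 [ 506.8 -174.3] [array([ 506. , -174.4]), array([17.3, 18.1]), np.float64(11.1)]
244 [ 505.3 -174.6] [array([ 504.3, -174.5]), array([13. , 12.2]), np.float64(9.0)]
t=12.53 shift [0.0008 0.0006 0.1371] turn -0.1
```

servo_tool(increments=[[[0.001,0.0005,0.05],0,0.55],[[0.001,0.0005,0.1],0,0.55],[[0.001,0.0005,0.13],0,0.55],[[0.001,0.0005,0.137],0,0.55],[[0.001,0.0005,0.137],0,0.1],[[0.001,0.0005,0.137],0,0.1],[[0.001,0.0005,0.137],0,0.1],[[0.001,0.0005,0.137],0,0.1],[[0.001,0.0005,0.137],0,0.1],[[0.001,0.0005,0.137],0,0.1]])

```text
time_s: 13.78
eef_pos: [0.505, -0.1747, 0.0047]
eef_rot: [3.141, -0.003, 0.148]
wrist_force: [0.4, -0.1, 6.8]
gripper_width: 0.186
grip_force: 59.2
```

```bash
python3 m.py .6441 -.1896 0.1 3.5
```

```text
t=13.78 shift [ 0.1357  0.0354 -0.0948] turn 5.0
```

servo_tool(increments=[[[0,0,-0.03],0,0.1],[[0,0,-0.08],0,0.1],[[0.05,0.01,-0.097],0,0.1],[[0.136,0.0355,-0.097],5,0.1],[[0.136,0.0355,-0.097],5,0.1],[[0.136,0.0355,-0.097],5,0.1],[[0.136,0.0355,-0.097],5,0.1],[[0.136,0.0355,-0.097],5,0.1]])

```text
time_s: 14.78
eef_pos: [0.6424, -0.1897, 0.1005]
eef_rot: [-3.141, 0.001, 0.06]
wrist_force: [0.0, 0.3, -0.0]
gripper_width: 0.182
grip_force: 58.8
```

```bash
python3 w.py u3 .6441 -.1896 .04 .004 ; python3 m.py .6441 -.1896 0.007 3.5
```

```text
cam [ 0.708 -0.186  0.243] [ 0.6424 -0.1897  0.1005] px [316. 241.]
[ 642.  -153.8] [42.2  7.5] 6.5 z [0.0046 0.0097 0.0111] cent [ 642.5 -154.4] 523
t=14.82 shift [0.0015 0.     0.0937] turn -0.0
```

View pics/u3.png

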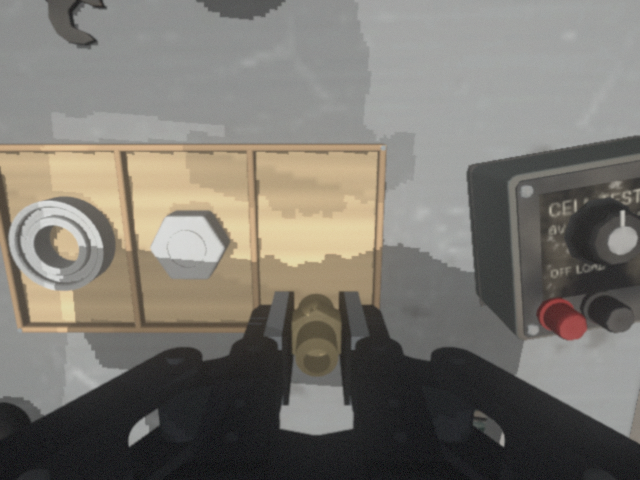

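Union held upright (317,340), bearing (62,243) and nut (188,245) rest flat in their compartments. Lowering the union.

servo_tool(increments=[[[0.0015,0,0.05],0,0.1],[[0.0015,0,0.08],0,0.1],[[0.0015,0,0.091],0,0.1],[[0.0015,0,0.093],0,0.1],[[0.0015,0,0.093],0,0.1],[[0.0015,0,0.093],0,0.38],[[0.0015,0,0.093],0,0.38],[[0.0015,0,0.093],0,0.38],[[0.0015,0,0.08],0,0.38],[[0.0015,0,0.05],0,0.38],[[0.0015,0,-0.01],0,0.38],[[0.0015,0,-0.05],0,0.5]])

```text
time_s: 16.32
eef_pos: [0.6461, -0.19, 0.1546]
eef_rot: [3.14, -0.004, 0.061]
wrist_force: [1.0, -0.1, -1.4]
gripper_width: 0.5
grip_force: 0.0
```

```bash
python3 m.py .4445 -.087 .15 0
```

```text
t=16.32 shift [-0.1949 -0.1151  0.0036] turn 3.5
```

servo_tool(increments=[[[-0.195,-0.115,0.005],3.5,0.9],[[-0.195,-0.115,0.005],3.5,0.9],[[-0.195,-0.115,0.005],3.5,0.9],[[-0.195,-0.115,0.005],3.5,0.9],[[-0.195,-0.115,0.005],3.5,0.9],[[-0.195,-0.115,0.005],3.5,0.9],[[-0.195,-0.115,0.005],3.5,0.9]])

```text
time_s: 17.2
eef_pos: [0.4446, -0.0869, 0.1456]
eef_rot: [3.142, -0.001, -0.001]
wrist_force: [0.1, 0.4, -1.4]
gripper_width: 0.903
grip_force: 0.0
```

```bash
python3 w.py r1 .4445 -.087 .035 .008; python3 m.py .4445 -.087 .003 0
```

```text
cam [ 0.51  -0.087  0.288] [ 0.4446 -0.0869  0.1456] px [316. 228.]
[443.2 -87.8] [27.  27.4] 83.6 z [0.0151 0.0262 0.0276] cent [444.9 -88.1] 1863
t=17.25 shift [0.     0.     0.1423] turn -0.1
```

View pics/r1.png

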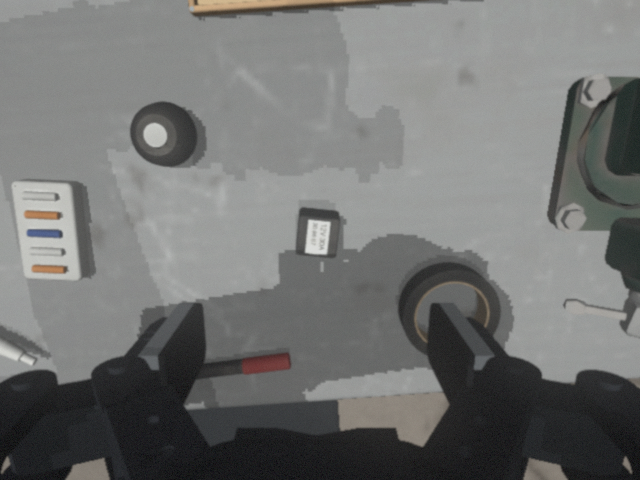

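The relay at (319,232) measures about 27 mm a side, not 36. I'll check it against the look-alike seen in the scene camera near (245,80).

Run:
```python
from h import *
im=cv2.imread('pics/scene0.png'); d=np.load('scene.npy'); cp=campose('scene'); C=cloud(cp,d)
for n,(u,v) in dict(black=(245,80),fuse2=(107,92),fuse=(283,266),relay=(332,331)).items():
    w=C[v-5:v+6,u-5:u+6].reshape(-1,3); print(n,np.median(w,0).round(3),w.min(0).round(3),w.max(0).round(3))
for n in ('scene','top'):
    vision.read_camera(n) if n=='scene' else None
    if n=='scene':
        for b in boxes_of(n,'relay'): print(b)
a=cv2.resize(im[60:120,80:280],None,fx=4,fy=4,interpolation=cv2.INTER_CUBIC); b=cv2.resize(im[240:360,260:460],None,fx=4,fy=4)[:340]
cv2.imwrite('pics/s1.png',np.vstack([a,b])[:590])
C=np.load('r1.npy'); 
for h in (.004,.008,.015,.024):
  m=(C[...,2]>h)&(C[...,2]<.045)&(np.hypot(C[...,0]-.4445,C[...,1]+.087)<.035); print(h,cv2.minAreaRect((C[m][:,:2]*1000).astype(np.float32)),m.sum())
```

```text
black [0.676 0.846 0.025] [0.664 0.824 0.   ] [0.711 0.937 0.039]
fuse2 [0.307 1.012 0.012] [ 0.282  0.991 -0.78 ] [0.504 2.967 0.021]
fuse [0.441 0.086 0.014] [0.428 0.072 0.011] [0.454 0.105 0.019]
relay [ 0.44  -0.096  0.026] [ 0.429 -0.102  0.016] [ 0.451 -0.083  0.03 ]
{'location': [330.9, 334.2], 'score': 0.9}
0.004 ((443.20733642578125, -87.75732421875), (27.17124366760254, 27.485206604003906), 83.67386627197266) 1925
0.008 ((443.1556701660156, -87.80888366699219), (26.980682373046875, 27.3944034576416), 83.64671325683594) 1863
0.015 ((443.03125, -87.93684387207031), (26.70429039001465, 27.174924850463867), 83.66242218017578) 1770
0.024 ((442.855224609375, -88.05384063720703), (26.42728614807129, 26.851320266723633), 83.64671325683594) 1632
```

View pics/s1.png

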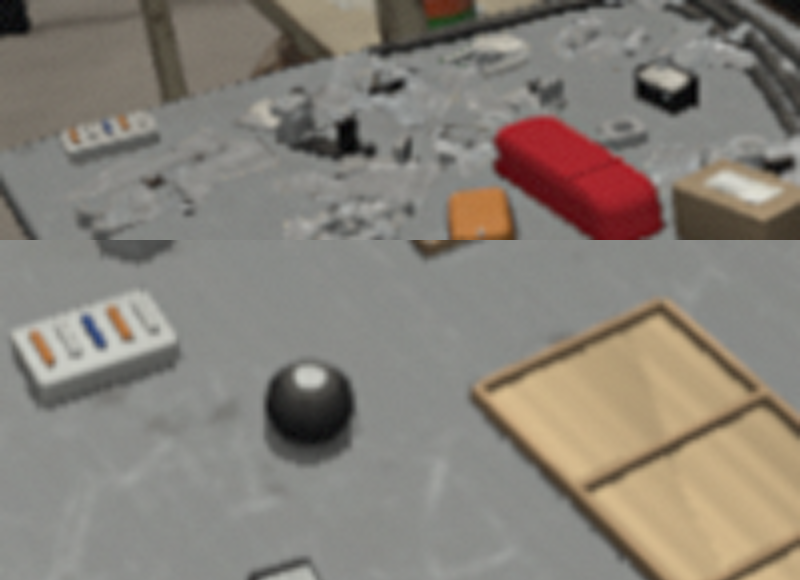

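Run:
```python
from h import *
im,d=vision.read_camera('scene'); cp=campose('scene'); C=cloud(cp,d)
def meas(n,x,y,r,h):
    m=(C[...,2]>h)&(C[...,2]<.05)&(np.hypot(C[...,0]-x,C[...,1]-y)<r); k,l,s,_=cv2.connectedComponentsWithStats(m.astype(np.uint8))
    i=1+s[1:,4].argmax(); P=C[l==i]; print(n,[np.round(v,1) for v in cv2.minAreaRect((P[:,:2]*1000).astype(np.float32))],np.percentile(P[:,2],[50,90,98]).round(4),len(P), s[i])
meas('far relay',.676,.846,.05,.012); meas('near relay',.443,-.088,.035,.012)
meas('far fuse',.307,1.012,.06,.007); meas('near fuse',.4437,.0928,.06,.007)
print(w2pix(campose('top'),[[.676,.846,.02],[.307,1.01,.01]]))
im,d=vision.read_camera('top'); cv2.imwrite('pics/top1.png',im[:,:,::-1])
for b in boxes_of('top','relay'): print(b)
cv2.imwrite('pics/top1c.png',cv2.resize(im[:400,:280,::-1],None,fx=1.5,fy=1.5,interpolation=cv2.INTER_CUBIC))
```

```text
far relay [array([688.2, 850.9]), array([59.5, 51.8]), np.float64(86.7)] [0.0248 0.0355 0.0406] 155 [238  72  17  14 155]
near relay [array([443.9, -88.1]), array([28.7, 27.9]), np.float64(86.7)] [0.0259 0.0279 0.0291] 341 [322 319  21  22 341]
far fuse [array([ 298.8, 1015.3]), array([67.3, 50.3]), np.float64(4.0)] [0.0137 0.0173 0.0199] 170 [ 95  88  25  12 170]
near fuse [array([443.7,  91.8]), array([43.9, 69.1]), np.float64(84.2)] [0.0137 0.0174 0.019 ] 650 [263 253  42  26 650]
[[ -78.61528118  168.191838  ]
 [-153.17383235  355.95340433]]
```

View pics/top1c.png

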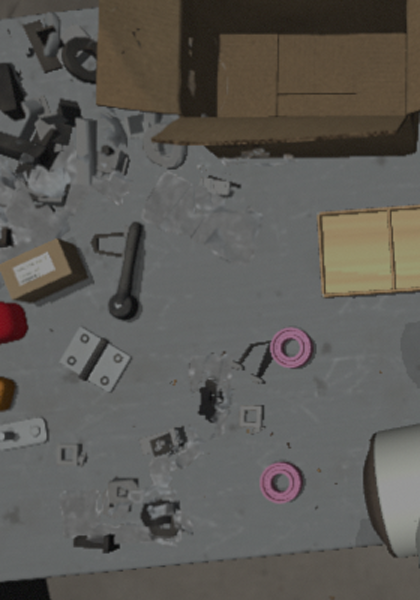

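Only clutter on the left, no other relay within reach; the one in hand's view matches the 27 mm height, so it is the one. Gripping it.

```bash
python3 m.py .4433 -.0879 .005 -6.4
```

```text
t=17.50 shift [-0.0002  0.001   0.14  ] turn 6.3
```

servo_tool(increments=[[[-0.001,0.001,0.05],6.3,0.8],[[-0.001,0.001,0.1],6.3,0.8],[[-0.001,0.001,0.13],6.3,0.8],[[-0.001,0.001,0.14],6.3,0.8],[[-0.001,0.001,0.14],6.3,0.2],[[-0.001,0.001,0.14],6.3,0.2],[[-0.001,0.001,0.14],6.3,0.2],[[-0.001,0.001,0.14],6.3,0.2],[[-0.001,0.001,0.14],6.3,0.2],[[-0.001,0.001,0.14],6.3,0.2]])

```text
time_s: 18.75
eef_pos: [0.4437, -0.0875, 0.0068]
eef_rot: [-3.141, -0.003, -0.11]
wrist_force: [-1.2, 0.1, 7.6]
gripper_width: 0.31
grip_force: 59.7
```

```bash
python3 m.py .6647 .1289 .1 2.7
```

```text
t=18.75 shift [ 0.1963 -0.2394 -0.0924] turn -9.0
```

servo_tool(increments=[[[0,0,-0.05],0,0.2],[[0.01,-0.01,-0.095],0,0.2],[[0.197,-0.24,-0.095],-9,0.2],[[0.197,-0.24,-0.095],-9,0.2],[[0.197,-0.24,-0.095],-9,0.2],[[0.197,-0.24,-0.095],-9,0.2],[[0.197,-0.24,-0.095],-9,0.2],[[0.197,-0.24,-0.095],-9,0.2],[[0.197,-0.24,-0.095],-9,0.2],[[0.197,-0.24,-0.095],-9,0.2]])

```text
time_s: 20.0
eef_pos: [0.6638, 0.1281, 0.1006]
eef_rot: [3.142, 0.001, 0.046]
wrist_force: [0.2, -0.3, -0.0]
gripper_width: 0.314
grip_force: 59.3
```

```bash
python3 m.py .6647 .1289 .0095 2.7
```

```text
t=20.00 shift [ 0.001  -0.0007  0.0911] turn -0.1
```

servo_tool(increments=[[[0.001,-0.001,0.05],0,0.2],[[0.001,-0.001,0.08],0,0.2],[[0.001,-0.001,0.09],0,0.2],[[0.001,-0.001,0.0915],0,0.2],[[0.001,-0.001,0.0915],0,0.5],[[0.001,-0.001,0.0915],0,0.5],[[0.001,-0.001,0.0915],0,0.5],[[0.001,-0.001,0.08],0,0.5],[[0.001,-0.001,0.04],0,0.5],[[0.001,-0.001,-0.02],0,0.5],[[0.001,-0.001,-0.05],0,0.8]])

```text
time_s: 21.38
eef_pos: [0.6673, 0.1306, 0.1556]
eef_rot: [-3.14, -0.007, 0.047]
wrist_force: [1.1, 0.4, 0.4]
gripper_width: 0.693
grip_force: 0.0
```

```bash
python3 m.py .4437 .0928 .15 -3.3
```

```text
t=21.38 shift [-0.2252  0.0272  0.004 ] turn 6.0
```

servo_tool(increments=[[[-0.224,0.026,0.0],6,0.85],[[-0.224,0.026,0.0],6,0.85],[[-0.224,0.026,0.0],6,0.85],[[-0.224,0.026,0.0],6,0.85],[[-0.224,0.026,0.0],6,0.85],[[-0.224,0.026,0.0],6,0.85]])

```text
time_s: 22.12
eef_pos: [0.4442, 0.0943, 0.1514]
eef_rot: [-3.14, -0.003, -0.058]
wrist_force: [1.0, -0.2, 0.2]
gripper_width: 0.854
grip_force: 0.0
```

```bash
python3 w.py f1 .4437 .0928 .05 .007; python3 m.py .4437 .0928 .002 -3.3
```

```text
cam [0.51  0.09  0.294] [0.4442 0.0943 0.1514] px [318. 226.]
[443.1  93.5] [40.  68.1] 87.0 z [0.0129 0.0144 0.0186] cent [444.9  93.4] 5670
t=22.18 shift [-0.0009  0.0017  0.1491] turn -0.0
```

View pics/f1.png

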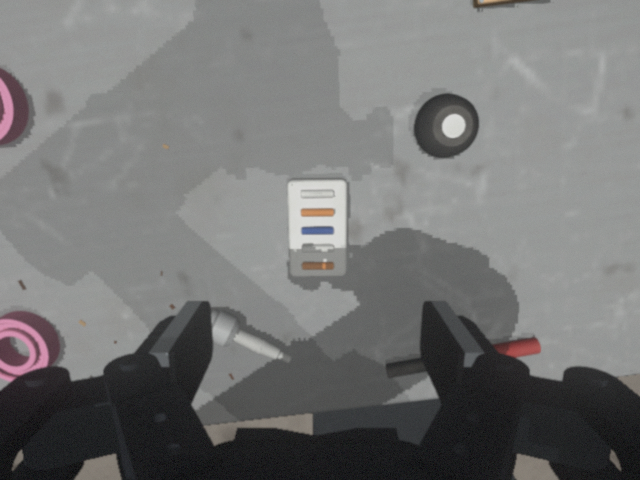

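Fuse strip at (318,228), spark plug tip (290,358) clear of the fingers' path. Gripping.

servo_tool(increments=[[[-0.001,0.001,0.06],0,0.75],[[-0.001,0.001,0.11],0,0.75],[[-0.001,0.001,0.14],0,0.75],[[-0.001,0.001,0.149],0,0.75],[[-0.001,0.001,0.149],0,0.3],[[-0.001,0.001,0.149],0,0.3],[[-0.001,0.001,0.149],0,0.3],[[-0.001,0.001,0.149],0,0.3],[[-0.001,0.001,0.149],0,0.3]])

```text
time_s: 23.3
eef_pos: [0.4426, 0.0932, 0.0022]
eef_rot: [-3.141, -0.001, -0.058]
wrist_force: [-1.5, -0.3, 6.3]
gripper_width: 0.455
grip_force: 61.0
```

```bash
python3 m.py .6608 .2208 .1 2.7
```

```text
t=23.30 shift [ 0.2106 -0.1401 -0.0974] turn -6.0
```

servo_tool(increments=[[[0,0,-0.05],0,0.3],[[0.01,-0.01,-0.098],0,0.3],[[0.2105,-0.14,-0.098],-6,0.3],[[0.2105,-0.14,-0.098],-6,0.3],[[0.2105,-0.14,-0.098],-6,0.3],[[0.2105,-0.14,-0.098],-6,0.3],[[0.2105,-0.14,-0.098],-6,0.3],[[0.2105,-0.14,-0.098],-6,0.3],[[0.2105,-0.14,-0.098],-6,0.3]])

```text
time_s: 24.42
eef_pos: [0.6592, 0.2197, 0.0995]
eef_rot: [3.141, 0.001, 0.046]
wrist_force: [0.5, -0.2, 0.5]
gripper_width: 0.456
grip_force: 60.8
```

```bash
python3 m.py .6605 .2208 .006 2.7
```

```text
t=24.43 shift [ 0.0015 -0.0011  0.0935] turn -0.0
```

servo_tool(increments=[[[0.001,-0.001,0.05],0,0.3],[[0.001,-0.001,0.08],0,0.3],[[0.001,-0.001,0.092],0,0.3],[[0.001,-0.001,0.0935],0,0.3],[[0.001,-0.001,0.0935],0,0.6],[[0.001,-0.001,0.0935],0,0.6],[[0.001,-0.001,0.0935],0,0.6],[[0.001,-0.001,0.08],0,0.6],[[0.001,-0.001,0.04],0,0.6],[[0.001,-0.001,-0.02],0,0.6],[[-0.05,-0.05,-0.07],0,0.8],[[-0.1,-0.1,-0.1],0,0.8]])

```text
time_s: 25.92
eef_pos: [0.5812, 0.2932, 0.1861]
eef_rot: [-3.139, -0.004, 0.045]
wrist_force: [0.1, 1.1, 0.0]
gripper_width: 0.797
grip_force: 0.0
```

servo_tool(increments=[[[-0.06,-0.06,-0.02],0,0.8],[[-0.12,-0.12,-0.02],0,0.8],[[-0.17,-0.17,-0.02],0,0.8],[[-0.17,-0.17,-0.02],0,0.8],[[-0.17,-0.17,-0.02],0,0.8]])

```text
time_s: 26.55
eef_pos: [0.4008, 0.4572, 0.2043]
eef_rot: [-3.14, -0.001, 0.052]
wrist_force: [0.6, 0.1, 0.5]
gripper_width: 0.806
grip_force: 0.0
```

Run:
```python
from h import *
im,d=vision.read_camera('top'); cv2.imwrite('pics/topE.png',cv2.resize(im[110:340,140:500,::-1],None,fx=2.2,fy=2.2,interpolation=cv2.INTER_CUBIC))
cp=campose('top'); C=cloud(cp,d); st=ctrl.get_state(); print(st['time_s'],np.round(st['eef_pos'],3))
for n,c,y in [('L',(.6397,-.1177,3.5),[-.072,0,.072]),('S',(.6625,.1749,2.7),[-.046,.046])]:
    a=np.radians(c[2]); Rm=np.array([[np.cos(a),-np.sin(a)],[np.sin(a),np.cos(a)]])
    L=(C[...,:2]-c[:2])@Rm
    for yy in y:
        hy=.031 if n=='L' else .041
        m=(abs(L[...,1]-yy)<hy)&(abs(L[...,0])<.05)&(C[...,2]>.009); P=np.c_[L[m],C[m][:,2]]
        print(n,yy,'min',P.min(0).round(3),'max',P.max(0).round(3),'z80',np.percentile(P[:,2],80).round(4))
```

```text
26.6 [0.402 0.456 0.204]
L -0.072 min [-0.009 -0.08   0.016] max [ 0.011 -0.063  0.041] z80 0.0365
L 0 min [-0.017 -0.021  0.009] max [0.019 0.019 0.025] z80 0.022
L 0.072 min [-0.025  0.046  0.009] max [0.026 0.098 0.022] z80 0.0183
S -0.046 min [-0.013 -0.059  0.01 ] max [ 0.015 -0.032  0.033] z80 0.0301
S 0.046 min [-0.033  0.026  0.009] max [0.036 0.067 0.025] z80 0.0189
```

View pics/topE.png

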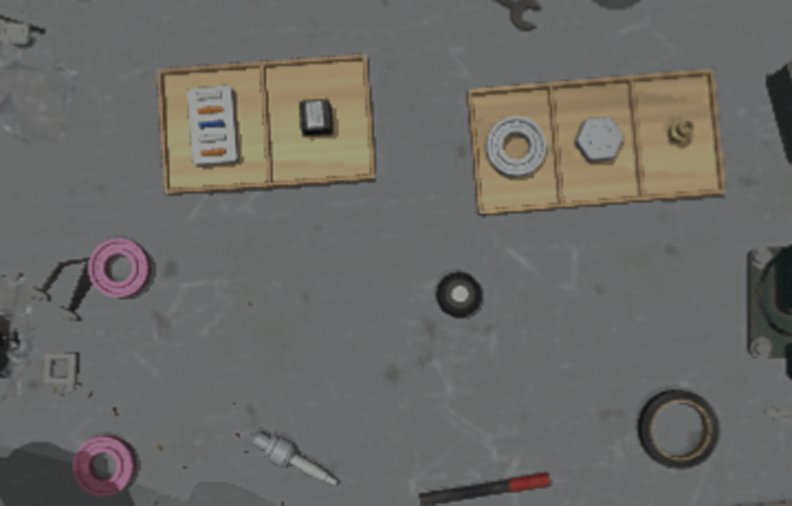

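All five parts lie in their compartments with heights that match the tray floor: bearing (516,146), nut (600,138), union (681,132), relay (317,117) and fuse strip (213,125). The knob, tape roll and spark plug have not moved.

```bash
python3 -c "
from workcell import workorder; print(workorder.sign_off())"
```

```text
the job is handed in; nothing more can be done
None
```

The job is handed in at about 27 s, with all five parts upright on the tray floors, one per compartment, and the knob, tape roll and spark plug untouched; one doubt is that the relay measured about 27 mm a side rather than the listed 36 mm, but it was the only relay within reach and its 27 mm height matched.

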